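# Find the full slide box by its weight and hold it up to the scanner

### The arm

A 6-joint arm with a two-finger parallel gripper is mounted at the origin on the work surface. World frame = base frame: x ahead of the robot, y to its left, z up, the work surface at z = 0. Lengths are in m, angles in rad, forces in N, time in s.
With the tool pointing down it reaches from about 0.275 to 1 m from the base axis. Payload 8.4 kg.
Tool frame: the origin (TCP) lies where the fingers leave the gripper's body, on its centre line; the fingertips stand ahead of it and the grasp point (between the pads) lies 54 mm ahead of it (r.tips_ahead is the z of the fingertips in the tool frame, in m); z points along the fingers, y is the direction in which the jaws open and shut (so a half turn about z gives the same grasp; the last joint's range is limited). The gripper opens to 85 mm and grips with 20 to 120 N. Pads are 22 mm wide; open, the fingers measure 114 mm over their backs; the gripper's body (76 mm by 85 mm) begins 54 mm behind the grasp point. The pads swing forward as they close: fully open they stand 13 mm farther back than shut.
Start: joints at [-1.345, 0.353, 1.633, -0, 1.155, -0.002], TCP at [0.141, -0.609, 0.304] pointing down, gripper open.
Joint ranges: [-2.63, 2.63], [-0.92, 2.1], [0.06, 2.66], [-1.3, 4.44], [0, 2.69], [-3.02, 3.02]. Speed limits (rad/s): [2.22, 2.22, 2.79, 3.14, 3.14, 3.14].

### API

Orientations are given as [roll, pitch, yaw] about the fixed x, y, z axes, in that order (R = Rz(yaw) Ry(pitch) Rx(roll)).
In Python, from workcell import r gives the robot as it stands. Calls block until the motion is done:
- r.goto(position, orientation): joint-space move of the TCP to a pose.
- r.move_l(position, feed=0.15, attitude=None, stop_force=None): straight line of the TCP; attitude=None keeps the orientation; feed is the mean speed in m/s. With stop_force (N) it stops when the force on the tool has changed by that much, and returns True; else False.
- r.movej(angles): joint-space move.
- r.move_gripper(opening, force=None): finger opening in m; force is the grip in N (None keeps the last); returns when the fingers have stopped.
- r.pause(seconds).
- r.ik(position, orientation): joint angles nearest the present ones, or None.
- r.sense(): the state.
- r.capture(name): name is "scene" or "top" or "wrist"; returns the picture (480x640x3 uint8, blue, green, red); there is no depth.
- r.camera_params(name): a dict with "fx", "fy", "cx", "cy" (pixels), "rvec" (rotation vector, rad) and "tvec" (3), from world to camera coordinates, as OpenCV has them. Camera axes: x right, y down, z forward; pixel columns grow to the right and rows downward; lengths in m; the calibration is good to about 2 mm. A picture is of the moment at which its call begins: read the wrist's pose just before it. camera_params takes no time and is no camera call; for the wrist camera it gives the pose at the moment of the call.
A pose or a line that the arm cannot do raises r.PlanningError and nothing moves.
- r.hand_in(): hands the job in, once; it reports no verdict.
Trained networks look in the newest picture that a camera, given by its name, has taken for a name from the list of things; names that differ only in an ending like _2 or _b are one class to them, and where a whole thing is asked for, a point or a joint stands for the part that bears it (a point fixed in the world has none). Each returns a list of dicts, best first, with "score" (0 to 1); they miss things now and then, are a little off and sometimes report something else, mostly with a low value. They report only what shows in the picture. A call takes as long as a camera call. They do not tell look-alikes from the thing itself.
- r.masks_of(query, camera): "pixels" (480x640 bool, what is visible of it) and "pixel" ([column, row] in pixels, amid what is visible of it).
The state is a dict: "clock": time; "joint_positions": joint angles; "joint_vel": joint speeds; "tau": joint torques, N m; "ee_pos": TCP position; "ee_rot": TCP orientation; "ft_force": force on the tool from outside, world axes, zero at the start; "moment": the same for the moment, N m; "gripper_width": finger opening in m.
Only numpy, scipy, OpenCV 4.12 (cv2) and the standard library are available. Lean on these libraries where they do the work, as an engineer would, in place of code of your own. Each camera call takes 0.05 s, during which the arm holds its last target. There are 200 camera calls.

### The job

Two closed blue slide boxes that look the same stand on the tray: one is full of glass slides, the other is empty. Without opening or tipping them and without disturbing the other things on the bench, lift each box clear of the tray in turn to feel which is heavier, and leave the lighter one standing upright on the tray. Finish while still holding the heavier box upright in front of the scanner, with one of its end labels squarely facing the middle of the window at about a hand's breadth, touching nothing but the gripper.

Things in the scene. Friction and masses are not known exactly. Their poses are not given: they have to be found in the camera images.
- tray: grey shallow bench tray, fixed, 280 mm (its x) by 300 mm (its y), rim 14 mm high, walls 4 mm; origin at the centre of its underside, floor 4 mm above the bench. The two boxes stand on it side by side, 130 to 170 mm apart along its y, their long sides along its x
- box_1_centre (a point): centre (41.5 mm above its foot) of a closed opaque blue plastic slide box standing on edge: 170 mm long (its x), 35 mm thick (its y; smooth flat sides to pinch), 83 mm high (its z, up), a 3 mm snap latch on top. A white bar-code label, alike at both ends, is on each narrow end face, 85 mm from the centre along x and -x. Which box is full changes from start to start and cannot be seen
- box_2_centre (a point): centre of the other slide box, alike in every visible way: same size, axes and labels as box_1
- box_1: the slide box of box_1_centre; origin at the centre of its foot, axes as there. Either box weighs about 0.15 kg if empty, 0.42 kg if full (some 2.6 N more; single force readings are noisy, so take the mean of many); its contents have 2 to 4 mm of play
- box_2: the slide box of box_2_centre; origin at the centre of its foot, axes as there
- scanner: black hands-free bar-code scanner, fixed on the bench, 155 mm high: round foot 92 mm across, head 60 mm deep by 78 mm wide from 67 to 153 mm above the bench; origin at the centre of its foot, z up; its window looks along its own -x
- scanner_window (a point): centre of the scanner's upright dark red window (56 mm wide, 50 mm high), 110 mm above the bench and 33 mm in front of the scanner's axis; the axes are the scanner's: -x points straight out of the window, y along its width, z up. It reads a label that squarely faces it from 25 to 160 mm away
- tube_rack: bystander: pink tube rack with a few white-capped tubes, 150 by 68 mm, 61 mm high, loose; origin at the centre of its underside
- marker: bystander: black and white marker pen lying on the bench, 125 mm long (its x), 13 mm thick, loose; origin under its middle
Things that resemble listed ones, but are neither listed nor needed, are in the scene too. What is shaped like the box_1 but yellow is not meant. What is shaped like the scanner but green is not meant.

How it is judged:
On the way, in this order (a step that is already met when the one before it is completed fails the run):
1. the lighter box has been lifted clear of the tray (foot some 12 mm above its floor) while the heavier one stands there (((height (world z) of box_1_centre above 0.058 m and contact force between box_1 and tray below 0.02 N and contact force between the fingers and box_1 above 1 N and contact force between box_2 and tray above 2.6 N and contact force between the fingers and box_2 below 0.05 N) or (height (world z) of box_2_centre above 0.058 m and contact force between box_2 and tray below 0.02 N and contact force between the fingers and box_2 above 1 N and contact force between box_1 and tray above 2.6 N and contact force between the fingers and box_1 below 0.05 N))), for 0.2 s.
2. the lighter box stands upright on the tray, let go, while the heavier one is held clear of the tray (((height (world z) of box_1_centre between 0.04 and 0.052 m and angle between box_1_centre's own z axis and vertical below 0.12 rad and linear speed of box_1 below 0.02 m/s and contact force between each of the arm, the fingers and box_1 below 0.05 N and contact force between box_1 and tray between 0.3 and 2.6 N and height (world z) of box_2_centre above 0.058 m and contact force between box_2 and tray below 0.02 N and contact force between the fingers and box_2 above 1 N) or (height (world z) of box_2_centre between 0.04 and 0.052 m and angle between box_2_centre's own z axis and vertical below 0.12 rad and linear speed of box_2 below 0.02 m/s and contact force between each of the arm, the fingers and box_2 below 0.05 N and contact force between box_2 and tray between 0.3 and 2.6 N and height (world z) of box_1_centre above 0.058 m and contact force between box_1 and tray below 0.02 N and contact force between the fingers and box_1 above 1 N))), for 0.2 s.
At the end, for the whole second after the job is handed in: Heavier box held still, touching only the gripper, upright within 0.2 rad; its end faces the window within 0.3 rad, 25 to 160 mm away, box centre within 30 mm of the window's centre line sideways and in height. Lighter box at rest, upright and untouched on the tray, pressing on it with under 2.6 N ((((height (world z) of box_1_centre between 0.04 and 0.052 m and angle between box_1_centre's own z axis and vertical below 0.12 rad and linear speed of box_1 below 0.02 m/s and contact force between each of the arm, the fingers and box_1 below 0.05 N and contact force between box_1 and tray between 0.3 and 2.6 N and height (world z) of box_2_centre above 0.058 m and contact force between box_2 and tray below 0.02 N and contact force between the fingers and box_2 above 1 N) and x of box_2_centre in the frame of scanner_window between -0.245 and -0.11 m and y of box_2_centre in the frame of scanner_window between -0.03 and 0.03 m and z of box_2_centre in the frame of scanner_window between -0.03 and 0.03 m and angle between the x axis of box_2_centre and the x axis of scanner_window, either way round below 0.3 rad and angle between box_2_centre's own z axis and vertical below 0.2 rad and linear speed of box_2 below 0.03 m/s and contact force between box_2 and scanner below 0.02 N and contact force between box_2 and tube_rack below 0.02 N and contact force between box_2 and marker below 0.02 N and contact force between box_2 and box_1 below 0.02 N) or ((height (world z) of box_2_centre between 0.04 and 0.052 m and angle between box_2_centre's own z axis and vertical below 0.12 rad and linear speed of box_2 below 0.02 m/s and contact force between each of the arm, the fingers and box_2 below 0.05 N and contact force between box_2 and tray between 0.3 and 2.6 N and height (world z) of box_1_centre above 0.058 m and contact force between box_1 and tray below 0.02 N and contact force between the fingers and box_1 above 1 N) and x of box_1_centre in the frame of scanner_window between -0.245 and -0.11 m and y of box_1_centre in the frame of scanner_window between -0.03 and 0.03 m and z of box_1_centre in the frame of scanner_window between -0.03 and 0.03 m and angle between the x axis of box_1_centre and the x axis of scanner_window, either way round below 0.3 rad and angle between box_1_centre's own z axis and vertical below 0.2 rad and linear speed of box_1 below 0.03 m/s and contact force between box_1 and scanner below 0.02 N and contact force between box_1 and tube_rack below 0.02 N and contact force between box_1 and marker below 0.02 N and contact force between box_1 and box_2 below 0.02 N))); the arm keeps its last pose, push and grip.
It fails at once if the pink tube rack is pushed more than 20 mm (distance of tube_rack from where it was at the start of the episode above 0.02 m).
It fails at once if the marker pen is pushed more than 20 mm (distance of marker from where it was at the start of the episode above 0.02 m).
It fails at once if a slide box is tipped more than 0.6 rad (angle between any of box_1_centre, box_2_centre's own z axis and vertical above 0.6 rad).
It also fails if it takes over 67 s, if anything falls off the work surface, if the arm or the gripper's body presses on something with over 40 N, if the wrist force passes 120 N, or if a joint passes its speed limit or range.

## Working session

There is one attempt and no reset: what is moved stays moved. The work goes in short steps, each a Python script; the robot and the scene stay as the last script left them, time stands still between calls to the robot, and variables do not carry over. Pictures are saved under pics/ and viewed, about 8 in all and at most 12, crops included, and the job is handed in when it is done.

```bash
mkdir -p pics; ls; python3 - <<'E'
from workcell import r
import cv2,numpy as np
for c in("scene","top"):
    im=r.capture(c); cv2.imwrite(f"pics/{c}0.png",im)
    p=r.camera_params(c); print(c,{k:np.round(v,3).tolist() for k,v in p.items()})
    for q in("box_1","scanner","tray","tube_rack","marker"):
        for d in r.masks_of(q,c): 
            print(q,round(d["score"],2),np.round(d["pixel"]),d["pixels"].sum(), cv2.boundingRect(d["pixels"].astype(np.uint8)))
print(r.sense(), r.tips_ahead)
E
```

```text
pics
scene {'fx': 439.202, 'fy': 439.202, 'cx': 320.694, 'cy': 238.94, 'rvec': [0.939, 2.5, -1.011], 'tvec': [0.387, -0.178, 1.655]}
box_1 0.94 [328. 263.] 1434 (302, 242, 55, 47)
box_1 0.76 [307. 369.] 2008 (272, 351, 71, 35)
scanner 0.83 [219. 223.] 1245 (203, 198, 36, 51)
scanner 0.74 [289. 147.] 894 (279, 129, 25, 45)
tube_rack 0.81 [413. 370.] 1955 (386, 340, 60, 62)
top {'fx': 618.261, 'fy': 618.261, 'cx': 315.601, 'cy': 231.854, 'rvec': [2.144, -2.148, 0.153], 'tvec': [0.035, 0.543, 1.579]}
box_1 0.94 [248. 239.] 1194 (236, 204, 25, 69)
box_1 0.86 [220. 132.] 1409 (193, 102, 58, 59)
box_1 0.74 [302. 232.] 994 (291, 196, 22, 69)
scanner 0.9 [434. 167.] 1511 (412, 126, 43, 66)
scanner 0.8 [506. 330.] 1636 (467, 279, 66, 73)
tray 0.82 [275. 237.] 9599 (213, 179, 124, 117)
tube_rack 0.76 [156. 212.] 1766 (139, 181, 32, 60)
marker 0.75 [408. 288.] 247 (397, 267, 19, 45)
{'clock': 0.6, 'joint_positions': array([-1.34541906e+00,  3.52988807e-01,  1.63341767e+00,  1.23743318e-05,
        1.15520028e+00, -2.38009453e-03]), 'joint_vel': array([-0.00011382, -0.00244122, -0.00215388,  0.00016574,  0.00026329,
        0.00074854]), 'tau': array([ 8.97431055e-04, -6.04870892e+01, -3.42310095e+01,  2.12531709e-04,
        1.32021600e-03, -9.47525109e-06]), 'ee_pos': array([ 0.14113448, -0.60884959,  0.30388039]), 'ee_rot': array([-3.14157859e+00, -1.13544191e-05,  2.27752365e-01]), 'ft_force': array([0.1326142 , 0.1186471 , 0.35455712]), 'moment': array([-0.02113291, -0.01050432,  0.04381862]), 'gripper_width': 0.08545023236698888} 0.0726
```

View pics/top0.png

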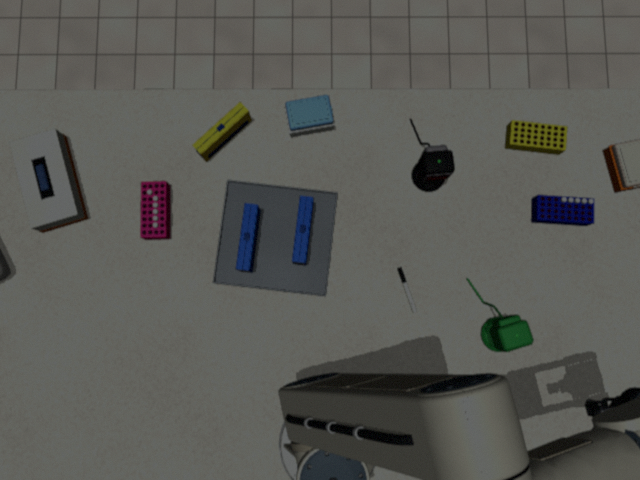

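View pics/scene0.png

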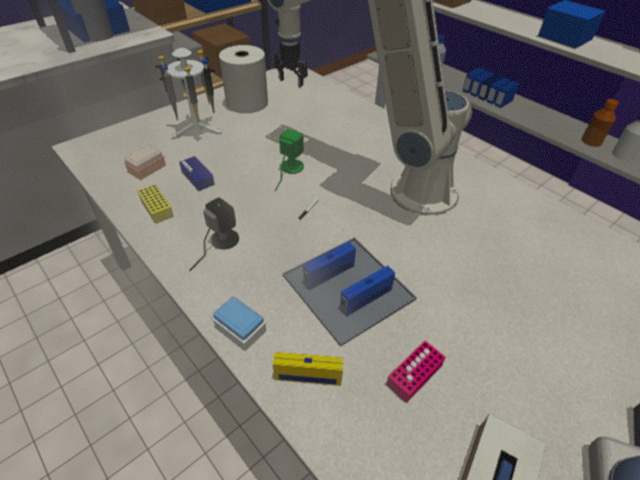

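The top view shows blue boxes at (248,239) and (302,232) on the tray; the look-alike is the yellow box at (220,132). The black scanner is at (434,167) and its look-alike is the green one at (506,330). The pink rack is at (156,212) and the marker at (408,288). Next I measure these and crop the scanner to see which way its window faces.

```bash
cat >h.py <<'E'
from workcell import r
import cv2,numpy as np
def ray(p,uv,z):
    R=cv2.Rodrigues(np.array(p["rvec"],float))[0]; t=np.array(p["tvec"],float).ravel()
    uv=np.atleast_2d(uv).astype(float)
    d=np.c_[(uv[:,0]-p["cx"])/p["fx"],(uv[:,1]-p["cy"])/p["fy"],np.ones(len(uv))]@R
    c=-R.T@t
    return c+d*((z-c[2])/d[:,2])[:,None]
def proj(p,X):
    K=np.array([[p["fx"],0,p["cx"]],[0,p["fy"],p["cy"]],[0,0,1]])
    return cv2.projectPoints(np.atleast_2d(X).astype(float),np.array(p["rvec"],float),np.array(p["tvec"],float),K,None)[0][:,0]
E
python3 - <<'E'
from h import *
im=cv2.imread("pics/top0.png");p=r.camera_params("top");s=cv2.imread("pics/scene0.png")
print("cam",ray(p,[[320,240]],0))
for n,uv,z in(("tray",[[229,181],[338,191],[326,295],[214,283]],.014),("foot",[[430,178]],.01),("rack",[[156,212]],.04),("marker",[[401,268],[413,311]],.006),("cable",[[411,120],[427,150]],0)):
    print(n,ray(p,uv,z).round(3).tolist())
# box tops from blue mask, bright top
hsv=cv2.cvtColor(im,cv2.COLOR_BGR2HSV)
m=cv2.inRange(hsv,(105,150,40),(130,255,255)); m[:,:215]=0;m[:,340:]=0;m[:180]=0;m[300:]=0
for c in cv2.findContours(m,0,1)[0]:
    if cv2.contourArea(c)>200:
        W=ray(p,c[:,0],.083)[:,:2].astype(np.float32); print("box",cv2.minAreaRect(W))
a=cv2.resize(im[105:205,385:485],(400,400),interpolation=2); b=cv2.resize(s[185:285,180:280],(400,400),interpolation=2)
cv2.imwrite("pics/scn.png",np.clip(np.hstack([a,b]).astype(float)*2.2,0,255).astype(np.uint8))
E
```

```text
cam [[0.52702735 0.02173854 0.        ]]
tray [[0.686, 0.266, 0.014], [0.658, -0.027, 0.014], [0.38, 0.007, 0.014], [0.412, 0.301, 0.014]]
foot [[0.694, -0.275, 0.01]]
rack [[0.597, 0.453, 0.04]]
marker [[0.451, -0.193, 0.006], [0.338, -0.222, 0.006]]
cable [[0.86, -0.23, 0.0], [0.774, -0.271, 0.0]]
box ((0.5249055624008179, 0.20815952122211456), (0.03595304489135742, 0.1708664894104004), 83.09842681884766)
box ((0.5442330241203308, 0.06606994569301605), (0.03594687581062317, 0.1713087111711502), 83.24703216552734)
```

View pics/scn.png

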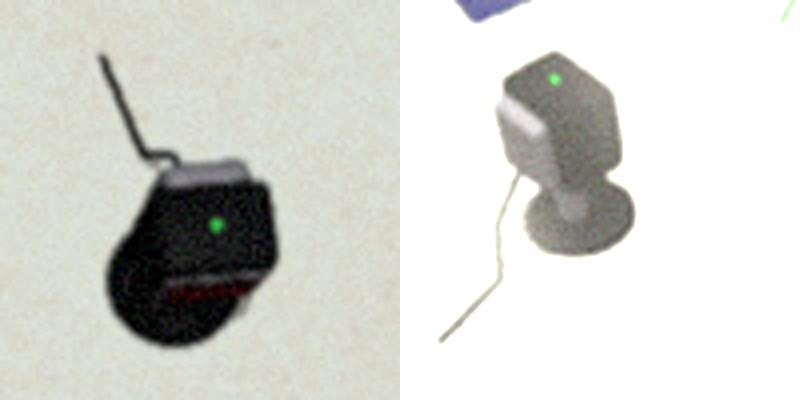

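The window (dark red, crop (205,290)) faces roughly world -x, with the cable at the back. Both boxes fit 171×36 mm, 143 mm apart, yaw about -0.12, which agrees with the tray. Now I go over the hold place, take a wrist view of the scanner, then go to the boxes.

```bash
python3 - <<'E'
from h import *
def look(n):
    r.pause(.2); p=r.camera_params("wrist"); im=r.capture("wrist"); cv2.imwrite(f"pics/{n}.png",im)
    np.save(f"{n}.npy",p,allow_pickle=True); return p,im
r.goto([.48,-.27,.38],[np.pi,0,0]); p,im=look("w_scan")
print("cam",(-cv2.Rodrigues(np.array(p["rvec"]))[0].T@np.array(p["tvec"]).ravel()).round(3), proj(p,[[.704,-.274,.005],[.671,-.274,.11],[.671,-.302,.135],[.671,-.246,.135]]).round())
for d in r.masks_of("scanner","wrist"): print(d["score"],d["pixel"],cv2.boundingRect(d["pixels"].astype(np.uint8)))
r.goto([.535,.137,.36],[np.pi,0,-.12]); p,im=look("w_box")
for d in r.masks_of("box_1","wrist"):
    print(d["score"],d["pixel"]); c=max(cv2.findContours(d["pixels"].astype(np.uint8),0,1)[0],key=len)
    print(cv2.minAreaRect(ray(p,c[:,0],.087)[:,:2].astype(np.float32)))
cv2.imwrite("pics/w2.png",cv2.resize(np.hstack([cv2.imread("pics/w_scan.png"),im]),(800,300),interpolation=cv2.INTER_AREA))
print(r.sense()["clock"],r.sense()["ft_force"])
E
```

```text
cam [ 0.561 -0.27   0.45 ] [[321. -50.]
 [323. -51.]
 [365. -65.]
 [281. -65.]]
0.72 [316.5, 0.0] (294, 0, 48, 9)
0.66 [434.8, 330.8] (399, 235, 128, 194)
0.81 [238.8, 213.2]
((0.5262597799301147, 0.20356328785419464), (0.04642973095178604, 0.17280913889408112), 82.93693542480469)
0.74 [394.6, 179.7]
((0.5444318056106567, 0.0720987617969513), (0.04526391997933388, 0.17034664750099182), 83.43001556396484)
4.4833 [-0.66884907 -0.06174704 -0.01546927]
```

View pics/w2.png

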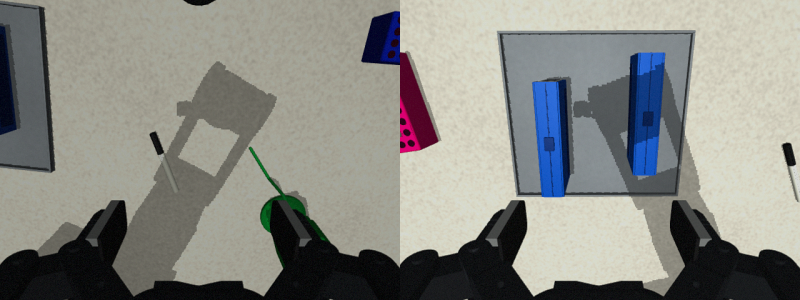

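The wrist view confirms both blue boxes on the tray at (0.526,0.209) and (0.544,0.067). The sides seen account for the extra mask width. I now weigh the left box A, put it back, then look at the scanner from above.

```bash
cat >>h.py <<'E'
Y=-.12
POS={"A":(.526,.209),"B":(.544,.067)}
def fz(n=60):
    v=[]
    for _ in range(n): r.pause(.015); v.append(r.sense()["ft_force"][2])
    return np.mean(v),np.std(v)/np.sqrt(n)
def pick(k):
    x,y=POS[k]; o=[np.pi,0,Y]
    r.move_gripper(.085); r.goto([x,y,.20],o); r.pause(.3); b=fz()
    hit=r.move_l([x,y,.112],feed=.1,stop_force=8)
    if hit: print("HIT",r.sense()["ee_pos"]); return None
    r.move_gripper(.0,force=50); print("width",r.sense()["gripper_width"])
    r.move_l([x,y,.152],feed=.06); r.pause(.4); a=fz()
    print(k,"base",b,"lift",a,"weight",b[0]-a[0]); return b[0]-a[0]
def place(k):
    x,y=POS[k]; r.move_l([x,y,.1125],feed=.05); r.pause(.2); r.move_gripper(.085); r.move_l([x,y,.21],feed=.15)
E
python3 - <<'E'
from h import *
w=pick("A")
im=r.capture("scene"); cv2.imwrite("pics/liftA.png",im[180:330,220:420])
if w is not None:
    place("A")
    r.goto([.57,-.27,.40],[np.pi,0,0]); r.pause(.2); p=r.camera_params("wrist"); im=r.capture("wrist"); np.save("ws.npy",p)
    cv2.imwrite("pics/ws.png",im)
    for d in r.masks_of("scanner","wrist"): print(d["score"],d["pixel"],cv2.boundingRect(d["pixels"].astype(np.uint8)))
    for s in(-.15,0,.15): pass
    print(proj(p,[[.704,-.274,.005],[.671,-.274,.11],[.671,-.302,.135],[.671,-.246,.135]]).round())
print(r.sense()["clock"])
E
```

```text
width 0.034344301358339255
A base (np.float64(-0.11275861317304939), np.float64(0.061605771536645655)) lift (np.float64(-4.156877883515507), np.float64(0.06071399679629883)) weight 4.044119270342457
0.98 [323.4, 46.0] (266, 0, 110, 105)
0.61 [426.1, 404.6] (392, 298, 63, 158)
[[323.  58.]
 [324.  86.]
 [361.  84.]
 [289.  84.]]
15.2083
```

```bash
python3 -c "
import cv2,numpy as np
a=cv2.imread('pics/ws.png');b=cv2.resize(cv2.imread('pics/liftA.png'),(320,240))
c=cv2.resize(a,(480,360)); d=np.zeros((360,800,3),np.uint8); d[:,:480]=c; d[:240,480:]=b; cv2.imwrite('pics/m.png',np.clip(d*1.6,0,255).astype(np.uint8))"
```

```text
(no output)
```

View pics/m.png

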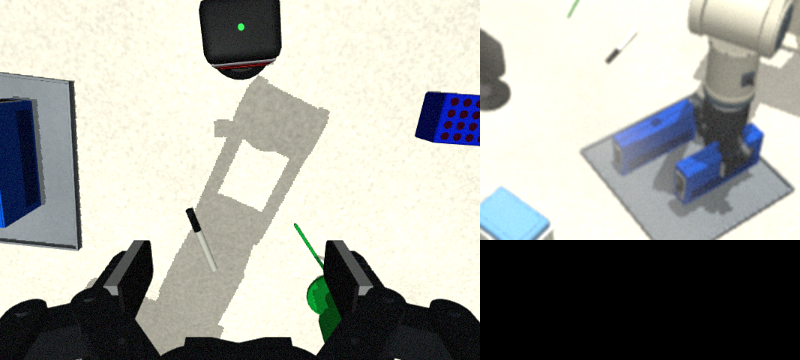

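A weighs 4.04 N, so it is the full one; the picture shows it lifted upright. The scanner's front edge runs from (276,91) to (371,84) in the wrist picture, giving a yaw of about +0.07, and the window is where I predicted. Now B is lifted and put back, and A is lifted again.

```bash
python3 - <<'E'
from h import *
p=np.load("ws.npy",allow_pickle=True).item()
e=ray(p,[[276,91],[371,84]],.15); print(e.round(3), ray(p,[[241*1.333,27*1.333]],.153))
w=pick("B")
if w is not None and w<2.8:
    place("B"); w2=pick("A")
    cv2.imwrite("pics/liftA2.png",r.capture("scene")[180:330,220:420])
    cv2.imwrite("pics/top2.png",r.capture("top")[150:320,180:380])
for z,pos in((.26,(.526,.209)),(.26,(.491,-.287)),(.178,(.491,-.287))):
    print(r.ik([*pos,z],[np.pi,0,.07]))
print(r.sense()["clock"])
a=cv2.resize(cv2.imread('pics/liftA2.png'),(400,300));b=cv2.resize(cv2.imread('pics/top2.png'),(400,300))
cv2.imwrite('pics/m2.png',np.clip(np.hstack([a,b])*1.6,0,255).astype(np.uint8))
E
```

```text
[[ 0.665 -0.238  0.15 ]
 [ 0.67  -0.308  0.15 ]] [[ 0.70179829 -0.27119724  0.153     ]]
width 0.03440381545297727
B base (np.float64(-0.07054256728397632), np.float64(0.05615083633441945)) lift (np.float64(-1.5391967400853197), np.float64(0.05917668824739664)) weight 1.4686541728013434
width 0.034420210930054165
A base (np.float64(-0.022628105090285486), np.float64(0.06916208305041174)) lift (np.float64(-4.210945600445938), np.float64(0.06205540798279005)) weight 4.188317495355652
[ 3.75559618e-01  3.08928727e-01  1.80388159e+00 -4.44089210e-16
  1.02878234e+00  1.87635594e+00]
[-5.31597886e-01  3.12964185e-01  1.79806381e+00 -4.44089210e-16
  1.03056466e+00  9.69198441e-01]
[-5.31597886e-01  4.17721983e-01  1.85888633e+00 -4.44089210e-16
  8.64984337e-01  9.69198441e-01]
30.45
```

View pics/m2.png

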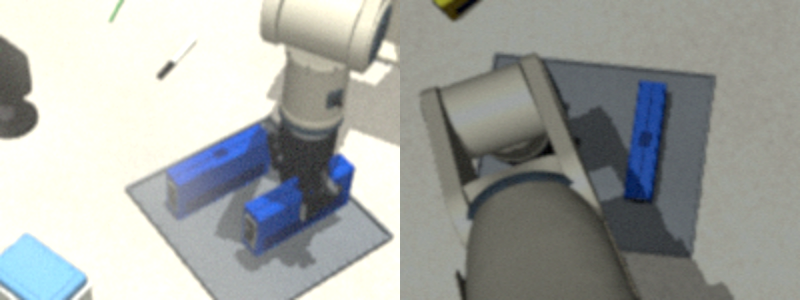

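B weighs 1.47 N, so it is the lighter box. It stands upright on the tray, and A (4.19 N) is held clear again. Now I carry A to the scanner.

```bash
python3 - <<'E'
from h import *
r.move_l([.526,.209,.27],feed=.12)
r.move_l([.489,-.286,.27],feed=.15,attitude=[np.pi,0,.07])
r.move_l([.489,-.286,.1765],feed=.08); r.pause(.8)
s=r.sense(); print(s["clock"],s["ee_pos"],s["ee_rot"],s["gripper_width"],fz()[0])
a=r.capture("scene"); b=r.capture("top")
cv2.imwrite('pics/m3.png',np.clip(np.hstack([cv2.resize(a[130:350,150:450],(400,300)),cv2.resize(b[80:380,180:540],(400,300))])*1.6,0,255).astype(np.uint8))
p=r.camera_params("scene")
# expected box corners near end, for comparison with the crop
c,sn=np.cos(.07),np.sin(.07)
X=[[.489+dx*c-dy*sn,-.286+dx*sn+dy*c,z] for dx in(-.085,.085) for dy in(-.0175,.0175) for z in(.0685,.1515)]
print(((proj(p,X)-[150,130])*[400/300,300/220]).round().tolist())
E
```

```text
37.1583 [ 0.48900737 -0.28600843  0.17649152] [-3.14158419e+00  5.20933286e-06  6.99610923e-02] 0.03468818331547554 -4.264506665314566
[[183.0, 70.0], [182.0, 44.0], [192.0, 76.0], [191.0, 50.0], [133.0, 100.0], [130.0, 74.0], [142.0, 107.0], [139.0, 81.0]]
```

View pics/m3.png

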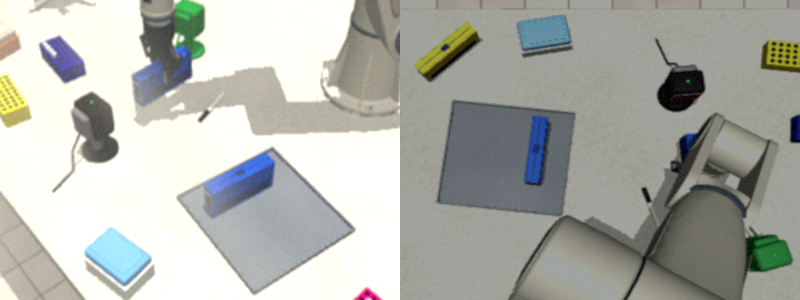

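Box A is held level in front of the black scanner, with its corners within 4 px of prediction (end at about (138,90)). B stands on the tray, and the marker and bystanders look unmoved. Handing in.

```bash
python3 -c "
from workcell import r
r.hand_in()"
```

```text
the job is handed in; nothing more can be done
```

I lifted both boxes to weigh them, put the lighter one back on the tray, and handed in while holding the heavier one in front of the scanner. `hand_in` reports no verdict, so the result is not confirmed.

- **Weights:** the left box (A) pulled 4.04 N and then 4.19 N on its second lift, so it is the full one. The right box (B) pulled 1.47 N, so it is the empty one. Each figure is the mean of 60 readings.
- **Lighter box:** B looked upright on the tray, let go, in the last pictures.
- **Heavier box:** A's centre is about 0.18 m out from the window, so the label gap is about 95 mm. It is on the window's centre line and level with the window's centre, and it matches the scanner's estimated yaw of 0.07 rad. Its corners in the last picture were within about 4 px of where I expected them.
- **Other checks:** the clock read 37.2 s before the final force readings and pictures. The marker looked unmoved; the rack was mostly outside the last crop, but the arm never came near it. None of the checks failed or disagreed.
- **Least certain:** I measured the scanner's yaw from a single wrist picture, and I judge it good to a few hundredths of a radian, well inside the 0.3 rad allowed.

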